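# Show the storeman which hub goes in which box

### The arm

A 6-joint arm with a two-finger parallel gripper is mounted at the origin on the work surface. World frame = base frame: x ahead of the robot, y to its left, z up, the work surface at z = 0. Lengths are in m, angles in rad, forces in N, time in s.
With the tool pointing down it reaches from about 0.35 to 0.85 m from the base axis. Payload 8.1 kg.
Tool frame: the origin (TCP) lies between the finger pads, 19 mm behind the fingertips; this is the grasp point; z points along the fingers, y is the line along which they close (so a half turn about z gives the same grasp; the last joint's range is limited). The gripper opens to 93 mm and grips with 3 to 60 N. Pads are 15 mm wide; open, the fingers measure 128 mm over their backs; the gripper's body (75 mm by 188 mm) begins 65 mm behind the grasp point.
Start: joints at [-1.423, 0.13, 1.488, -0, 1.523, -0.085], TCP at [0.138, -0.584, 0.237] pointing down, gripper open.
Joint ranges: [-2.96, 2.96], [-0.89, 2.26], [0.02, 2.5], [-1.34, 4.48], [0, 2.73], [-2.66, 2.66]. Speed limits (rad/s): [2.39, 2.39, 2.79, 3.14, 3.14, 3.14].

### API

Orientations are given as a rotation vector (axis times angle).
In Python, from plant import monitor, eyes, ticket gives the robot as it stands.
- The arm moves only by the tool arm_command, never from a script. Its argument "deltas" is a list that holds one entry, the list of rows, each a list of 6 numbers: the shift along the world's x, y, z in cm, then the turn, a rotation vector about the world's x, y, z in degrees. In form: [[[tx, ty, tz, rx, ry, rz], ...]]. A call has 1 to 12 rows; each row shifts and turns the commanded pose from where the row before left it; what a row does not reach is not made up. A row lasts 1/12 s, in which the tool goes at most 41.7 mm and 7.16 degrees, less where a joint would pass 70% of its speed; a pose out of reach is approached as far as the arm can. A call is refused whole if a number of a shift passes 4.17 or a number of a turn 7.16, either way. A call with a gripper value outside its range is refused whole. "gripper" is the opening, from -1 (shut) to 1 (fully open), set as the call begins (left out, the last holds). The fingers move at their own pace and stop on an object; "squeeze" is the grip in N (left out, the last holds). Time passes only in rows, so rows that do not move let the fingers close. It gives the time, the measured TCP pose, the force, the opening and the grip force at its end, in the units of the state.
- monitor.read_state(): the state, without advancing time (a new reading comes with each control period).
- eyes.read_camera(name): name is "scene" or "top" or "wrist"; returns the picture (420x560x3 uint8, blue, green, red); there is no depth.
- eyes.camera_model(name): a dict with "fx", "fy", "cx", "cy" (pixels), "k1" (the pictures are not rectified: a ray, as slopes to the right and down, at radius r is drawn at 1 + k1 r^2 times it, then the intrinsics apply), "rvec" (rotation vector, rad) and "tvec" (3), from world to camera coordinates, as OpenCV has them. Camera axes: x right, y down, z forward; pixel columns grow to the right and rows downward; lengths in m; the calibration is good to about 2 mm. A picture is of the moment at which its call begins: read the wrist's pose just before it. camera_model takes no time and is no camera call; for the wrist camera it gives the pose at the moment of the call.
- ticket.close_job(): hands the job in; it is judged then, once.
The state is a dict: "t": time; "q": joint angles; "dq": joint speeds; "joint_torque": joint torques, N m; "tool_pos": TCP position; "orientation": TCP orientation; "force": force on the tool from outside, world axes, zero at the start; "wrist_torque": the same for the moment, N m; "opening": finger opening in m; "gripper_force": force on a finger pad.
Only numpy, scipy, OpenCV 4.12 (cv2) and the standard library are available. Lean on these libraries where they do the work, as an engineer would, in place of code of your own. Each camera call takes 0.05 s, during which the arm holds its last target. There are 200 camera calls.

### The job

At the parts counter, push the call button down to call the storeman, then point down with the fingers at the wheel hub that has the four upright studs, the fingertips two or three centimetres above its centre, and dwell there for two seconds. Then point down in the same way at the middle of the smaller of the two empty cardboard boxes, just above its open mouth, and finish there, still pointing. Only point: do not touch the parts or boxes, do not disturb anything else on the bench, and do not bring the fingers down over any of the other parts or the larger box.

Things in the scene. Friction and masses are not known exactly. Their poses are not given: they have to be found in the camera images.
- call (a joint): Push button of the call box: 0 up, 0.006 m fully down; a spring, about 5 N when fully down; springs back when let go.
- call_top (a point): Centre of the top face of the black round push button (40 mm diameter) on the grey call box (70 x 80 x 40 mm high) that is fixed to the bench; 58 mm above the bench when up; pushed straight down, it stands 6 mm proud of its steel collar and goes down 6 mm. The button is the only one on the bench.
- hub: The wheel hub to point at: plain steel, loose, flat flange 110 mm in diameter and 12 mm thick with a round boss 48 mm in diameter rising in the middle to 45 mm above the bench, and four upright studs 12 mm thick, also up to 45 mm, on a circle of 40 mm radius. Origin: centre of the underside; z up.
- hub_top (a point): Centre of the top of the hub's boss, 45 mm above the bench: the place to point at.
- small_box: The smaller of two open cardboard boxes, loose, 90 x 110 x 60 mm high, walls 4 mm, empty. Origin: centre of the underside; z up.
- small_box_mouth (a point): Centre of the open mouth of the smaller box, level with its rim, 60 mm above the bench: the place to point at last.
- large_box: The larger open cardboard box, 140 x 180 x 80 mm high, empty, not to be touched or pointed at. Origin: centre of the underside.
- large_box_mouth (a point): Centre of the mouth of the larger box, level with its rim, 80 mm above the bench.
- flange: Another steel hub, of the same size as the hub but without studs (four dark holes instead), 110 mm in diameter, boss up to 45 mm. Origin: centre of the underside. Leave alone.
- flange_top (a point): Centre of the top of the studless hub, 45 mm above the bench.
- pulley: Grooved steel belt pulley lying flat, 116 mm in diameter, 36 mm high. Origin: centre of the underside. Leave alone.
- pulley_top (a point): Centre of the top of the pulley, 36 mm above the bench.
- gear: Toothed steel gear lying flat, 104 mm in diameter, 36 mm high at its middle. Origin: centre of the underside. Leave alone.
- gear_top (a point): Centre of the top of the gear, 36 mm above the bench.
- bearing: Small steel bearing ring lying flat, 40 mm in diameter, 14 mm high. Origin: centre of the underside. Leave alone.
- wrench: Steel wrench, 180 mm long and 8 mm high, lying across behind the row of parts. Origin: its middle. Leave alone.
- oil_can: Standing closed can, 60 mm in diameter, 130 mm high. Origin: centre of the underside. Leave alone.
- mug: White mug, 76 mm in diameter, 85 mm high. Origin: centre of the underside. Leave alone.
There are look-alikes about, which are no part of the job. Leave any blue or purple look-alike of the part that bears call alone.

How it is judged:
On the way, in this order (a step that is already met when the one before it is completed fails the run):
1. the call button is pushed down by the fingers (value of joint call above 0.004 m and contact force between the fingers and call above 0.5 N), for 0.05 s.
2. the fingers point down at the studded hub from just above (TCP within 25 mm of its centre sideways, 20 to 85 mm above the top of its boss), for 1.5 s (horizontal distance between the grasp point and hub_top below 0.025 m and z of the grasp point in the frame of hub_top between 0.02 and 0.085 m and angle between the grasp point's own z axis and vertical above 2.5 rad and value of joint call below 0.002 m), for 1.5 s.
At the end, for the whole second after the job is handed in: The tool points down (within about 37 degrees) with the TCP within 25 mm sideways of the centre of the smaller box's mouth and 10 to 85 mm above its rim, touching nothing; the call button is up again; hub and boxes stand where they stood (within 5 mm) (horizontal distance between the grasp point and small_box_mouth below 0.025 m and z of the grasp point in the frame of small_box_mouth between 0.01 and 0.085 m and angle between the grasp point's own z axis and vertical above 2.5 rad and value of joint call below 0.002 m and distance of each of hub, small_box, large_box from where it was at the start of the episode below 0.005 m).
It fails at once if the hub, another part or a box is touched (contact force between any of the arm, the fingers and hub above 0.3 N or contact force between any of the arm, the fingers and flange above 0.3 N or contact force between any of the arm, the fingers and pulley above 0.3 N or contact force between any of the arm, the fingers and gear above 0.3 N or contact force between any of the arm, the fingers and small_box above 0.3 N or contact force between any of the arm, the fingers and large_box above 0.3 N).
It fails at once if anything on the bench is moved or lifted by more than 10 mm (distance of any of hub, flange, pulley, gear, small_box, large_box, bearing, wrench, oil_can, mug from where it was at the start of the episode above 0.01 m).
It fails at once if the fingers are brought down over another part or the larger box (TCP within 35 mm sideways of its centre and less than 60 mm above its top) ((horizontal distance between the grasp point and flange_top below 0.035 m and z of the grasp point in the frame of flange_top below 0.06 m) or (horizontal distance between the grasp point and pulley_top below 0.035 m and z of the grasp point in the frame of pulley_top below 0.06 m) or (horizontal distance between the grasp point and gear_top below 0.035 m and z of the grasp point in the frame of gear_top below 0.06 m) or (horizontal distance between the grasp point and large_box_mouth below 0.035 m and z of the grasp point in the frame of large_box_mouth below 0.06 m)).
It also fails if it takes over 54 s, if anything falls off the work surface, if the arm or the gripper's body presses on something with over 40 N, if the wrist force passes 120 N, or if a joint passes its speed limit or range.

## Working session

There is one attempt and no reset: what is moved stays moved. The work goes in short steps, Python scripts to look and compute and a tool call to move; the robot and the scene stay as the last step left them, time stands still between calls to the robot, and variables do not carry over. Pictures are saved under pics/ and viewed, at most 10 in all, crops included, and the job is handed in when it is done.

Besides the shell and the picture viewer there is one more tool, called after "Call:" in YAML: its name, and indented under it one key for each argument. arm_command: Moves the arm, as the interface text tells. Its arguments: {"type":"object","properties":{"deltas":{"type":"array"},"gripper":{"type":"number"},"squeeze":{"type":"number"}},"required":["deltas"]}

```bash
mkdir -p pics; cat > h.py <<'E'
import numpy as np, cv2
from plant import monitor, eyes, ticket
def ray(name,px,z):
    m=eyes.camera_model(name); R=cv2.Rodrigues(np.array(m['rvec'],float))[0]; t=np.array(m['tvec'],float).ravel()
    d=np.array([(px[0]-m['cx'])/m['fx'],(px[1]-m['cy'])/m['fy']]); u=d.copy()
    for _ in range(30): u=d/(1+m['k1']*(u@u))
    w=R.T@np.array([u[0],u[1],1]); c=-R.T@t
    return c+w*(z-c[2])/w[2]
def proj(name,P):
    m=eyes.camera_model(name); R=cv2.Rodrigues(np.array(m['rvec'],float))[0]; t=np.array(m['tvec'],float).ravel()
    p=R@np.array(P,float)+t; u=p[:2]/p[2]; u=u*(1+m['k1']*(u@u))
    return np.array([u[0]*m['fx']+m['cx'],u[1]*m['fy']+m['cy']])
E
python3 - <<'E'
from h import *
for n in ("top","scene"):
    cv2.imwrite(f"pics/{n}1.png",cv2.resize(eyes.read_camera(n),(784,588),interpolation=cv2.INTER_CUBIC)); print(eyes.camera_model(n))
print(monitor.read_state())
E
```

```text
{'fx': 450.31645689858647, 'fy': 450.31645689858647, 'cx': 279.92003432242035, 'cy': 207.19154322929327, 'k1': 0.004347203373738932, 'rvec': array([ 2.12220241, -2.11552573,  0.18797082]), 'tvec': array([0.01052997, 0.56404548, 1.06731895])}
{'fx': 455.8943386525619, 'fy': 455.8943386525619, 'cx': 278.3802576904883, 'cy': 209.1557797757252, 'k1': 0.04373507791584775, 'rvec': array([ 1.99319836,  1.15276163, -0.54159058]), 'tvec': array([-0.26020736, -0.23097272,  1.34026764])}
{'t': 0.1, 'q': array([-1.42340951e+00,  1.31132605e-01,  1.48914407e+00, -1.79836988e-05,
        1.52302455e+00, -8.53981338e-02]), 'dq': array([-3.27076363e-05, -1.28135146e-03, -2.95400591e-03,  1.04241110e-03,
        4.59994875e-04, -1.35644125e-03]), 'joint_torque': array([ 1.80480329e-03, -5.61341715e+01, -4.93094766e+01,  7.70366471e-02,
        2.89390184e-02, -5.91064077e-05]), 'tool_pos': array([ 0.13835805, -0.58333155,  0.23647873]), 'orientation': array([-3.11864095e+00, -3.64635797e-01,  1.11311602e-04]), 'force': array([0.81500382, 0.08962963, 0.10974324]), 'wrist_torque': array([ 3.91548134e-02,  3.21965076e-02, -5.61634863e-05]), 'gripper_force': 0.0, 'opening': 0.09287213513159007}
```

View pics/top1.png

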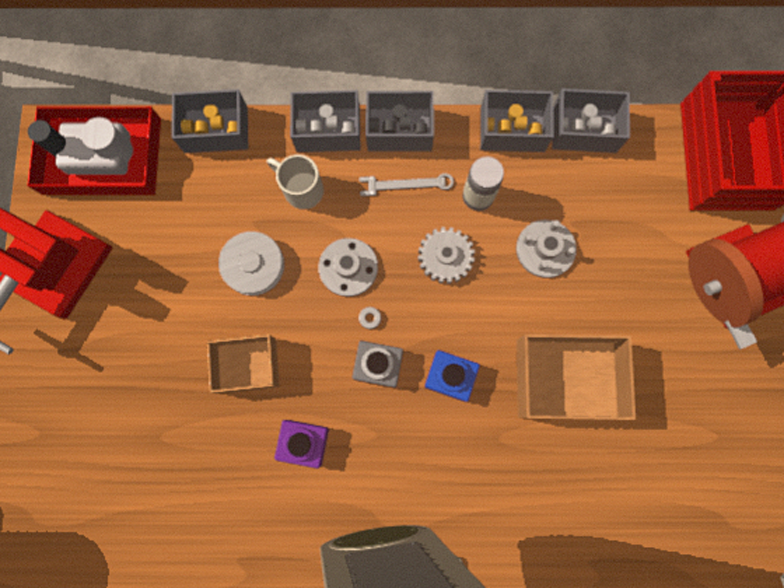

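View pics/scene1.png

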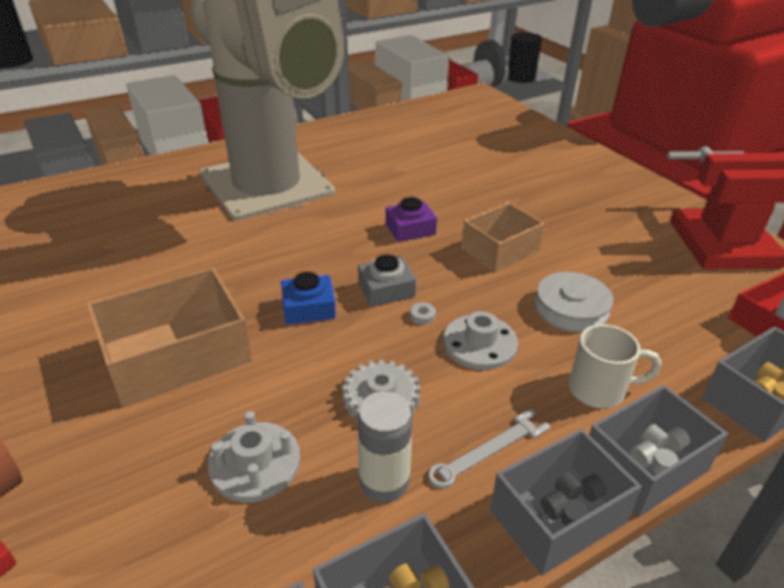

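The top view (scaled 1.4) shows the grey box's button at (378,362), the studded hub at (550,243) and the small box's mouth at about (240,363). In the scene view they are at (387,263), (251,440) and (503,236). I'll triangulate these by known height.

```bash
python3 - <<'E'
from h import *
T=lambda n,p,z:ray(n,np.array(p)/1.4,z)[:2].round(3)
print("button",T("top",(378,362),.058),T("scene",(387,263),.058))
print("hub",T("top",(550,243),.045),T("scene",(251,440),.045))
print("hub flange",T("top",(546.5,249),.012))
print("box corners top",[T("top",p,.06) for p in((208,341),(271,336),(274,387),(211,394))])
print("box scene",[T("scene",p,.06) for p in((463,232),(506,207),(543,235),(498,265))])
print("flange",T("top",(348,262),.045),"pulley",T("top",(252,262),.036),"gear",T("top",(447,253),.036),"large",T("top",(577,376),.08))
print("can",T("top",(487,170),.13),"mug",T("top",(298,172),.085),"purple",T("top",(299,444),.058),"blue",T("top",(454,374),.058))
# wrist camera axis
for n in("top",):
  for p in((378,362),(240,363)): print(proj("scene",ray(n,np.array(p)/1.4,.06))*1.4)
E
```

```text
button [0.436 0.036] [0.442 0.038]
hub [ 0.653 -0.273] [ 0.658 -0.273]
hub flange [ 0.65  -0.275]
box corners top [array([0.472, 0.332]), array([0.481, 0.223]), array([0.393, 0.214]), array([0.38 , 0.322])]
box scene [array([0.43 , 0.195]), array([0.401, 0.31 ]), array([0.504, 0.308]), array([0.536, 0.188])]
flange [0.617 0.092] pulley [0.619 0.268] gear [ 0.636 -0.088] large [ 0.412 -0.3  ]
can [ 0.759 -0.15 ] mug [0.773 0.181] purple [0.298 0.168] blue [ 0.416 -0.095]
[383.96063502 260.46810622]
[501.50779765 220.65801907]
```

The button is at about (0.439, 0.037). The hub is at (0.655, -0.273). The small box's rim measures 109 x 90 mm from above, which matches its given size, and its centre is (0.432, 0.273). I'll move high to the button with the fingers shut.

Call:
arm_command:
  deltas:
    - [[0.6,1.3,0,0,0,0],[1.2,2.6,0,0,0,0],[1.3,2.7,0,0,0,0],[1.3,2.7,0,0,0,0],[1.3,2.7,0,0,0,0],[1.3,2.7,0,0,0,0],[1.3,2.7,0,0,0,0],[1.3,2.7,0,0,0,0],[1.3,2.7,0,0,0,0],[1.3,2.7,0,0,0,0],[1.3,2.7,0,0,0,0],[1.3,2.7,0,0,0,0]]
  gripper: -1

```text
t: 1.1
tool_pos: [0.2866, -0.2733, 0.2371]
orientation: [-3.12, -0.364, 0.0]
force: [0.4, -0.2, 0.7]
opening: 0.0175
gripper_force: 0.0
```

Call:
arm_command:
  deltas:
    - [[1.3,2.7,0,0,0,0],[1.3,2.7,0,0,0,0],[1.3,2.7,0,0,0,0],[1.3,2.7,0,0,0,0],[1.3,2.7,0,0,0,0],[1.3,2.7,0,0,0,0],[1.3,2.7,0,0,0,0],[1.3,2.7,0,0,0,0],[1.3,2.7,0,0,0,0],[1.3,2.7,0,0,0,0],[1.2,2.6,0,0,0,0],[0,0,0,0,0,0]]

```text
t: 2.1
tool_pos: [0.4293, 0.025, 0.237]
orientation: [-3.118, -0.37, -0.0]
force: [0.4, 0.0, 0.2]
opening: 0.0006
gripper_force: 0.0
```

```bash
python3 - <<'E'
from h import *
s=monitor.read_state(); im=eyes.read_camera("wrist")
for P in ((.439,.037,.058),):
    p=proj("wrist",P); print(p); 
print(s['tool_pos'], s['q'].round(2))
cv2.imwrite("pics/w1.png",im)
E
```

```text
[268.31588219 183.71925896]
[0.42930712 0.02503874 0.23702261] [-0.06 -0.35  1.93  0.    1.56  1.27]
```

View pics/w1.png

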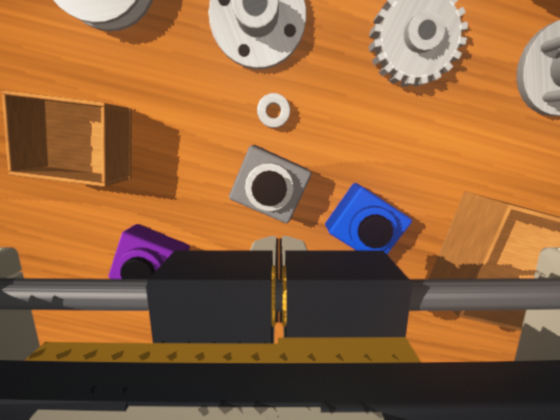

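The wrist view shows the grey box's black button at (269,188), where I predicted (268,184). The small box's rim corners are at (5,92), (104,103), (104,185) and (8,178). Before going down I'll refine both positions from these pixels.

```bash
python3 - <<'E'
from h import *
print(ray("wrist",(269,188),.058))
c=np.array([ray("wrist",p,.06) for p in((5,92),(104,103),(104,185),(8,178))]);print(c.round(3),c.mean(0))
E
```

```text
[0.43448085 0.0351705  0.058     ]
[[0.47  0.328 0.06 ]
 [0.482 0.223 0.06 ]
 [0.395 0.215 0.06 ]
 [0.378 0.322 0.06 ]] [0.43146638 0.27209765 0.06      ]
```

Call:
arm_command:
  deltas:
    - [[0.7,1.1,0,0,0,0],[0,0,-1,0,0,0],[0,0,-2,0,0,0],[0,0,-2,0,0,0],[0,0,-2,0,0,0],[0,0,-2,0,0,0],[0,0,-2,0,0,0],[0,0,-1.5,0,0,0],[0,0,-1,0,0,0],[0,0,-0.5,0,0,0],[0,0,-0.5,0,0,0],[0,0,0,0,0,0]]

```text
t: 3.15
tool_pos: [0.4351, 0.0318, 0.0919]
orientation: [-3.12, -0.364, 0.001]
force: [-0.4, -0.1, -0.1]
opening: 0.0007
gripper_force: 0.0
```

Call:
arm_command:
  deltas:
    - [[0,0,-0.5,0,0,0],[0,0,-0.5,0,0,0],[0,0,-0.5,0,0,0],[0,0,-0.4,0,0,0],[0,0,-0.2,0,0,0],[0,0,-0.1,0,0,0],[0,0,0,0,0,0],[0,0,0,0,0,0]]

```text
t: 3.82
tool_pos: [0.4367, 0.0321, 0.0744]
orientation: [3.12, 0.366, 0.002]
force: [-18.6, -1.0, 41.2]
opening: 0.0005
gripper_force: 20.8
```

The force is higher than the 5 N spring should give, so I'll look before going further.

```bash
python3 - <<'E'
from h import *
s=monitor.read_state(); print(s['t'],s['tool_pos'],s['force'],s['wrist_torque'])
a=eyes.read_camera("wrist"); b=eyes.read_camera("scene")[130:280,190:390]
s=monitor.read_state(); print(s['t'],s['tool_pos'],s['force'],s['wrist_torque'])
cv2.imwrite("pics/w2.png",np.vstack([cv2.resize(a,(400,300)),cv2.resize(b,(400,300),interpolation=cv2.INTER_CUBIC)]))
E
```

```text
3.8167 [0.43669607 0.03209313 0.07436449] [-18.61603211  -1.00340236  41.19543028] [-0.1316446   3.39763496  0.03441994]
3.9167 [0.43672838 0.03207178 0.0743881 ] [-17.98928225  -0.93464719  40.95245718] [-0.0855784   3.46934049 -0.02840909]
```

View pics/w2.png

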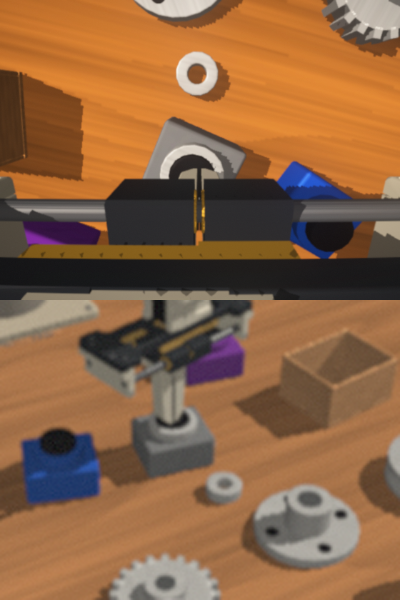

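The fingers are on the grey button. I'll ease up in small steps and use the force curve to tell whether the button bottomed out: the spring should give about 5 N, fading to 0 over 6 mm.

Call:
arm_command:
  deltas:
    - [[0,0,0.3,0,0,0],[0,0,0,0,0,0],[0,0,0,0,0,0]]

```text
t: 4.17
tool_pos: [0.4365, 0.0321, 0.0749]
orientation: [3.12, 0.365, 0.003]
force: [-3.8, 0.2, 11.9]
opening: 0.0004
gripper_force: 6.4
```

Call:
arm_command:
  deltas:
    - [[0,0,0.2,0,0,0],[0,0,0,0,0,0],[0,0,0,0,0,0]]

```text
t: 4.42
tool_pos: [0.4364, 0.0321, 0.0761]
orientation: [3.12, 0.365, 0.003]
force: [1.9, 0.3, 4.2]
opening: 0.0005
gripper_force: 2.1
```

Call:
arm_command:
  deltas:
    - [[0,0,0.2,0,0,0],[0,0,0,0,0,0],[0,0,0,0,0,0]]

```text
t: 4.67
tool_pos: [0.4359, 0.0322, 0.0777]
orientation: [3.12, 0.365, 0.002]
force: [3.0, -0.0, 2.5]
opening: 0.0003
gripper_force: 1.6
```

Call:
arm_command:
  deltas:
    - [[0,0,0.3,0,0,0],[0,0,0,0,0,0],[0,0,0,0,0,0]]

```text
t: 4.92
tool_pos: [0.4351, 0.0322, 0.0802]
orientation: [-3.12, -0.365, 0.001]
force: [0.6, -0.3, 1.7]
opening: 0.0006
gripper_force: 0.9
```

The curve shows a stop at TCP z 0.075, then about 4 N fading to 0 near 0.081, so the button was fully down. Now I'll lift and go over to the studded hub.

Call:
arm_command:
  deltas:
    - [[0,0,1,0,0,0],[0,0,2,0,0,0],[0,0,3,0,0,0],[0,0,3,0,0,0],[0,0,3,0,0,0],[0,0,2,0,0,0],[0.5,-0.7,0,0,0,0],[1.2,-1.6,0,0,0,0],[1.7,-2.4,0,0,0,0],[1.7,-2.4,0,0,0,0],[1.7,-2.4,0,0,0,0],[1.7,-2.4,0,0,0,0]]

```text
t: 5.92
tool_pos: [0.5203, -0.088, 0.2195]
orientation: [-3.12, -0.365, 0.003]
force: [0.3, 0.7, 0.1]
opening: 0.0004
gripper_force: 0.0
```

Call:
arm_command:
  deltas:
    - [[1.7,-2.4,0,0,0,0],[1.7,-2.4,0,0,0,0],[1.7,-2.4,0,0,0,0],[1.7,-2.4,0,0,0,0],[1.7,-2.4,0,0,0,0],[1.7,-2.4,0,0,0,0],[1.2,-1.6,0,0,0,0],[0,0,0,0,0,0]]

```text
t: 6.58
tool_pos: [0.6345, -0.25, 0.2181]
orientation: [-3.12, -0.361, 0.004]
force: [1.3, -0.6, 0.0]
opening: 0.0004
gripper_force: 0.0
```

```bash
python3 - <<'E'
from h import *
s=monitor.read_state(); im=eyes.read_camera("wrist")
p=proj("wrist",(.655,-.273,.045)); print(p,s['tool_pos'])
cv2.imwrite("pics/w3.png",im)
E
```

```text
[304.70082463 182.85969528] [ 0.63452146 -0.25003167  0.21814914]
```

View pics/w3.png

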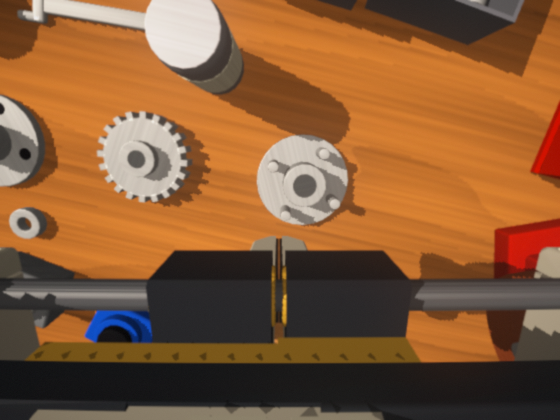

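The wrist view shows the studded hub's boss at (304,185), where I predicted (305,183). I'll centre on it, go down and dwell.

Call:
arm_command:
  deltas:
    - [[1,-1.15,0,0,0,0],[1,-1.15,0,0,0,0],[0,0,-1,0,0,0],[0,0,-2,0,0,0],[0,0,-2,0,0,0],[0,0,-2,0,0,0],[0,0,-2,0,0,0],[0,0,-1.5,0,0,0],[0,0,-1,0,0,0],[0,0,-0.5,0,0,0],[0,0,-0.5,0,0,0],[0,0,0,0,0,0]]

```text
t: 7.63
tool_pos: [0.6543, -0.2696, 0.0951]
orientation: [-3.12, -0.365, 0.0]
force: [-0.1, -0.8, -0.3]
opening: 0.0003
gripper_force: 0.0
```

Call:
arm_command:
  deltas:
    - [[0,0,0,0,0,0],[0,0,0,0,0,0],[0,0,0,0,0,0],[0,0,0,0,0,0],[0,0,0,0,0,0],[0,0,0,0,0,0],[0,0,0,0,0,0],[0,0,0,0,0,0],[0,0,0,0,0,0],[0,0,0,0,0,0],[0,0,0,0,0,0],[0,0,0,0,0,0]]

```text
t: 8.63
tool_pos: [0.6544, -0.2698, 0.0954]
orientation: [-3.12, -0.365, 0.0]
force: [-0.1, -1.0, -0.2]
opening: 0.0005
gripper_force: 0.0
```

Call:
arm_command:
  deltas:
    - [[0,0,0,0,0,0],[0,0,0,0,0,0],[0,0,0,0,0,0],[0,0,0,0,0,0],[0,0,0,0,0,0],[0,0,0,0,0,0],[0,0,0,0,0,0],[0,0,0,0,0,0],[0,0,0,0,0,0],[0,0,0,0,0,0],[0,0,0,0,0,0],[0,0,0,0,0,0]]

```text
t: 9.63
tool_pos: [0.6545, -0.2698, 0.0955]
orientation: [3.12, 0.365, 0.0]
force: [-0.3, -0.0, -1.0]
opening: 0.0005
gripper_force: 0.0
```

```bash
python3 - <<'E'
from h import *
print(monitor.read_state()['tool_pos'])
a=eyes.read_camera("scene")[230:380,120:320]; b=eyes.read_camera("top")[100:250,320:520]
cv2.imwrite("pics/w4.png",np.vstack([cv2.resize(i,(400,300),interpolation=cv2.INTER_CUBIC) for i in(a,b)]))
E
```

```text
[ 0.65445419 -0.26980636  0.09545711]
```

View pics/w4.png

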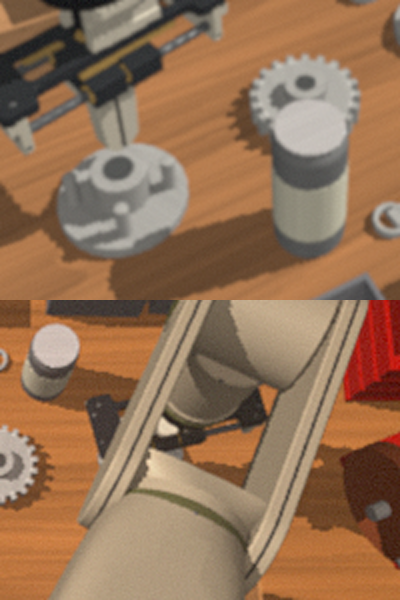

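The fingers hover centrally above the boss of the studded hub, with the tips at (118,143) and the boss at (118,168) in the scene crop. They have dwelt there for over 2 s. Next I'll lift and move to the small box.

Call:
arm_command:
  deltas:
    - [[0,0,1,0,0,0],[0,0,2,0,0,0],[0,0,3,0,0,0],[0,0,3,0,0,0],[0,0,2,0,0,0],[0,0,1,0,0,0],[-0.5,1.1,0,0,0,0],[-0.8,2,0,0,0,0],[-1.1,2.7,0,0,0,0],[-1.1,2.7,0,0,0,0],[-1.1,2.7,0,0,0,0],[-1.1,2.7,0,0,0,0]]

```text
t: 10.73
tool_pos: [0.5964, -0.1296, 0.2148]
orientation: [-3.12, -0.364, 0.001]
force: [0.3, 0.3, 0.4]
opening: 0.0005
gripper_force: 0.0
```

Call:
arm_command:
  deltas:
    - [[-1.1,2.7,0,0,0,0],[-1.1,2.7,0,0,0,0],[-1.1,2.7,0,0,0,0],[-1.1,2.7,0,0,0,0],[-1.1,2.7,0,0,0,0],[-1.1,2.7,0,0,0,0],[-1.1,2.7,0,0,0,0],[-1.1,2.7,0,0,0,0],[-1.1,2.7,0,0,0,0],[-1.1,2.7,0,0,0,0],[-1.1,2.7,0,0,0,0],[-1.1,2.7,0,0,0,0]]

```text
t: 11.73
tool_pos: [0.4644, 0.1943, 0.2152]
orientation: [3.12, 0.365, -0.001]
force: [0.6, -0.3, 0.2]
opening: 0.0006
gripper_force: 0.0
```

Call:
arm_command:
  deltas:
    - [[-1.1,2.7,0,0,0,0],[-0.8,2,0,0,0,0],[-0.4,1.1,0,0,0,0],[0,0,0,0,0,0],[0,0,0,0,0,0]]

```text
t: 12.15
tool_pos: [0.4424, 0.251, 0.2152]
orientation: [3.119, 0.367, -0.0]
force: [0.2, -0.0, -0.3]
opening: 0.0003
gripper_force: 0.0
```

Call:
arm_command:
  deltas:
    - [[-0.5,1.1,0,0,0,0],[-0.6,1.1,0,0,0,0],[0,0,0,0,0,0],[0,0,-1,0,0,0],[0,0,-2,0,0,0],[0,0,-2,0,0,0],[0,0,-2,0,0,0],[0,0,-2,0,0,0],[0,0,-1,0,0,0],[0,0,-0.5,0,0,0],[0,0,-0.5,0,0,0],[0,0,0,0,0,0]]

```text
t: 13.15
tool_pos: [0.4314, 0.273, 0.105]
orientation: [3.12, 0.365, -0.001]
force: [-0.0, -0.6, 0.2]
opening: 0.0007
gripper_force: 0.0
```

```bash
python3 - <<'E'
from h import *
s=monitor.read_state();print(s['tool_pos'],s['force'],np.abs(s['dq']).max())
a=eyes.read_camera("scene")
cv2.imwrite("pics/w5.png",a)
E
```

```text
[0.43144823 0.27297548 0.10504614] [-0.04028628 -0.58447152  0.20595871] 0.01898920564756105
```

View pics/w5.png

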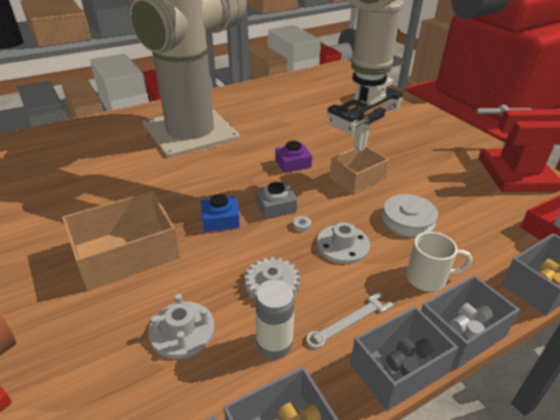

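The fingertips at (361,150) are just above the middle of the small box's mouth at (359,160). The button is up again and nothing has moved, so I'm handing it in.

```bash
python3 -c "
from h import *
print(ticket.close_job())"
```

```text
the job is handed in; nothing more can be done
None
```

I pushed the call button fully down, pointed at the studded hub for over two seconds, and finished pointing just above the middle of the smaller box's mouth; in the last picture nothing on the bench looked disturbed, and the job is handed in (no verdict was returned).

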